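# Slide the box down the varnished lane

### The job

Push the closed wooden box along the plywood board, in through the open end of the lane between the two wooden guide rails, until it stands squarely against the stop bar at the lane's far end, then take the hand away. The rails are freshly varnished and still tacky, so neither the box nor the robot may touch either of them; the box may need straightening and centring in front of the lane first. Only push the box with the fingers: do not grip, lift or tip it, and leave the jar, the sanding block and the carved finial standing where they are.

Things in the scene. Friction and masses are not known exactly. Their poses are not given: they have to be found in the camera images.
- lane: Plywood board fixed on the bench, 420 x 200 x 12 mm. Origin on the bench surface on the lane's centre line; x runs along the lane in the pushing direction (within 20 degrees of world +y), z up. Board: x -235 to +185 mm, y -100 to +100 mm; the box slides on its top at z = 12 mm. The lane between the rails is 112 mm wide (y -56 to +56 mm), its open mouth at x = -60 mm. Place and angle vary.
- stop_face (a point): Middle of the face of the stop bar across the lane's far end, at x = 160, y = 0, z = 23 mm in the board's frame. The bar is fixed, pale wood, 20 mm thick, 108 mm long, 22 mm high above the board. A box standing squarely against it has its origin at x = 110 mm in the board's frame.
- rail_left: Varnished wooden guide rail on the +y side of the lane (board frame), fixed to the board: 240 x 16 x 22 mm, top 34 mm above the bench. Origin at the middle of its underside, at x = 60, y = 64, z = 12 mm in the board's frame. Its inner face is at y = 56 mm. Must not be touched.
- rail_right: The same rail on the -y side of the lane: origin at x = 60, y = -64, z = 12 mm in the board's frame, inner face at y = -56 mm. Must not be touched.
- box: Loose closed pale wooden box, dark seam, flat round rosette on top: 100 mm long (its x), 90 wide (its y), 70 high, 0.22 to 0.45 kg; origin at the centre of its underside. Starts on the board before the mouth (board frame: x -160 to -140 mm, y up to 28 mm either way, turned up to 0.2 rad). Slides with friction, stays where left. Its top is 48 mm above the rails' tops.
- varnish_jar: Bystander: round jar 54 mm in diameter, 70 mm high, with a steel cap, standing on the bench beside the board. Origin at the centre of its underside.
- sanding_block: Bystander: cork sanding block 70 x 40 x 28 mm lying on the bench beside the board. Origin at the centre of its underside.
- carved_finial: Bystander: small turned wooden finial 44 mm in diameter at the foot, 75 mm high, standing on the bench beside the board. Origin at the centre of its underside.

How it is judged:
At the end, for the whole second after the job is handed in: The box stands flat and at rest on the board between the rails, within 6 mm of the stop bar, within 11 mm of the lane's centre line and square to the lane within 0.1 rad (x of box in the frame of lane between 0.104 and 0.113 m and y of box in the frame of lane between -0.011 and 0.011 m and angle between the x axis of box and the x axis of lane, either way round below 0.1 rad and angle between box's own z axis and vertical below 0.05 rad and z of box in the frame of lane below 0.016 m and linear speed of box below 0.01 m/s); the robot touches nothing.
It fails at once if a rail is touched by the box, the robot or anything else (contact force between any of rail_left, rail_right and anything else above 0.3 N).
It fails at once if the box is lifted more than 6 mm off the board or tipped by more than 0.12 rad (z of box in the frame of lane above 0.018 m or angle between box's own z axis and vertical above 0.12 rad).
It fails at once if the varnish jar is moved by more than 15 mm or tipped (distance of varnish_jar from where it was at the start of the episode above 0.015 m or angle between varnish_jar's own z axis and vertical above 0.3 rad).
It fails at once if the sanding block is moved by more than 15 mm or tipped (distance of sanding_block from where it was at the start of the episode above 0.015 m or angle between sanding_block's own z axis and vertical above 0.3 rad).
It fails at once if the carved finial is moved by more than 15 mm or tipped (distance of carved_finial from where it was at the start of the episode above 0.015 m or angle between carved_finial's own z axis and vertical above 0.3 rad).
It also fails if it takes over 64 s, if anything falls off the work surface, if the arm or the gripper's body presses on something with over 40 N, if the wrist force passes 120 N, or if a joint passes its speed limit or range.

### The arm

A 7-joint arm with a two-finger parallel gripper is mounted at the origin on the work surface. World frame = base frame: x ahead of the robot, y to its left, z up, the work surface at z = 0. Lengths are in m, angles in rad, forces in N, time in s.
With the tool pointing down it reaches from about 0.375 to 0.925 m from the base axis. Payload 3.1 kg.
Tool frame: the origin (TCP) lies between the finger pads; the fingertips stand 19 mm ahead of it and the grasp point (between the pads) is the TCP; z points along the fingers, y is the direction in which the jaws open and shut (so a half turn about z gives the same grasp; the last joint's range is limited). The gripper opens to 85 mm and grips with 20 to 120 N. Pads are 22 mm wide; open, the fingers measure 114 mm over their backs; the gripper's body (76 mm by 85 mm) begins 54 mm behind the grasp point. The pads swing forward as they close: fully open they stand 13 mm farther back than shut.
Start: joints at [-1.262, 0.383, 0.044, 1.598, -0.018, 1.161, -0.05], TCP at [0.257, 0.597, 0.25] pointing down, gripper open.
Joint ranges: [-2.61, 2.61], [-0.41, 2.15], [-1.48, 1.57], [0, 2.5], [-1.57, 4.71], [0.05, 1.97], [-2.85, 2.85]. Speed limits (rad/s): [2.79, 2.79, 3.14, 3.14, 3.14, 3.14, 3.14].

### API

Orientations are given as a unit quaternion [x, y, z, w].
In Python, from bench import move_ptp, movel, move_j, move_gripper, pause, inverse_kinematics, read_camera, camera_params, MotionError, sign_off, look_for, tip_of, read_time_s, read_qpos, read_joint_vel, read_effort, read_eef_pos, read_tcp_rot, read_ft_force, read_ft_torque, read_finger_gap gives the robot as it stands. Calls block until the motion is done:
- move_ptp(position, orientation): joint-space move of the TCP to a pose.
- movel(position, orientation=None, speed=0.15): straight line of the TCP; orientation=None keeps the orientation; speed is the mean speed in m/s.
- move_j(angles): joint-space move.
- move_gripper(opening, effort=None): finger opening in m; effort is the grip in N (None keeps the last); returns when the fingers have stopped.
- pause(seconds).
- inverse_kinematics(position, orientation): joint angles nearest the present ones, or None.
- read_camera(name): name is "scene" or "top" or "wrist"; returns the picture (480x640x3 uint8, red, green, blue); there is no depth.
- camera_params(name): a dict with "K" (3x3 intrinsics, pixels), "camera_from_world" (4x4, takes a point from world to camera coordinates). Camera axes: x right, y down, z forward; pixel columns grow to the right and rows downward; lengths in m; the calibration is good to about 2 mm. A picture is of the moment at which its call begins: read the wrist's pose just before it. camera_params takes no time and is no camera call; for the wrist camera it gives the pose at the moment of the call.
A pose or a line that the arm cannot do raises MotionError and nothing moves.
- sign_off(): hands the job in, once; it reports no verdict.
Trained networks look in the newest picture that a camera, given by its name, has taken for a name from the list of things; names that differ only in an ending like _2 or _b are one class to them, and where a whole thing is asked for, a point or a joint stands for the part that bears it (a point fixed in the world has none). Each returns a list of dicts, best first, with "confidence" (0 to 1); they miss things now and then, are a little off and sometimes report something else, mostly with a low value. They report only what shows in the picture. A call takes as long as a camera call.
- look_for(camera, name): "at" ([column, row] in pixels, amid what is visible of it).
- tip_of(camera, name): "at" ([column, row] in pixels: a listed point, or the origin of a listed thing).
Readings, each from a call of its own:
- read_time_s(): time.
- read_qpos(): joint angles.
- read_joint_vel(): joint speeds.
- read_effort(): joint torques, N m.
- read_eef_pos(): TCP position.
- read_tcp_rot(): TCP orientation.
- read_ft_force(): force on the tool from outside, world axes, zero at the start.
- read_ft_torque(): the same for the moment, N m.
- read_finger_gap(): finger opening in m.
Only numpy, scipy, OpenCV 4.12 (cv2) and the standard library are available. Lean on these libraries where they do the work, as an engineer would, in place of code of your own. Each camera call takes 0.05 s, during which the arm holds its last target.

## Working session

There is one attempt and no reset: what is moved stays moved. The work goes in short steps, each a Python script; the robot and the scene stay as the last script left them, time stands still between calls to the robot, and variables do not carry over. Pictures are saved under pics/ and viewed, and the job is handed in when it is done.

```bash
ls; mkdir -p pics; python3 - <<'E'
from bench import *
import cv2
for c in("scene","top","wrist"):
    im=read_camera(c); cv2.imwrite(f"pics/{c}0.png",im[:,:,::-1])
    p=camera_params(c); print(c,p["K"],p["camera_from_world"])
    for n in("lane","stop_face","rail_left","rail_right","box","varnish_jar","sanding_block","carved_finial"):
        print(n,[(round(d["confidence"],2),[round(float(v),1) for v in d["at"]]) for d in tip_of(c,n)[:2]])
print(read_time_s(),read_eef_pos(),read_tcp_rot(),read_finger_gap())
E
```

```text
pics
scene [[470.4697395    0.         325.50777956]
 [  0.         470.4697395  246.96827054]
 [  0.           0.           1.        ]] [[-0.03024325  0.99942945 -0.01503758 -0.04752508]
 [ 0.57452457  0.00507055 -0.81847163 -0.28202504]
 [-0.8179284  -0.0333927  -0.57435012  1.13133158]
 [ 0.          0.          0.          1.        ]]
lane [(0.55, [280.3, 247.7])]
stop_face [(0.82, [384.4, 242.8])]
rail_left [(0.62, [326.8, 223.0])]
rail_right [(0.72, [312.5, 270.6]), (0.46, [386.7, 244.1])]
box [(0.65, [192.0, 228.6])]
varnish_jar []
sanding_block [(0.7, [267.4, 314.7])]
carved_finial [(0.6, [301.7, 202.8])]
top [[542.88392146   0.         312.35390365]
 [  0.         542.88392146 235.97497546]
 [  0.           0.           1.        ]] [[ 0.00400443 -0.99945666  0.0327163   0.04083158]
 [-0.99643931 -0.00674341 -0.08404301  0.55701838]
 [ 0.08421796 -0.03226326 -0.99592491  0.66057798]
 [ 0.          0.          0.          1.        ]]
lane [(0.63, [350.2, 286.8])]
stop_face [(0.57, [223.4, 272.8])]
rail_left [(0.7, [294.3, 334.6])]
rail_right [(0.98, [304.9, 233.1])]
box [(0.55, [467.7, 322.8])]
varnish_jar [(0.83, [259.2, 161.1]), (0.33, [296.2, 331.3])]
sanding_block []
carved_finial [(0.68, [334.6, 404.8])]
wrist [[350.69587278   0.         318.08010362]
 [  0.         350.69587278 236.7572699 ]
 [  0.           0.           1.        ]] [[ 3.94914133e-01  9.18717755e-01 -7.17533964e-04 -6.50177721e-01]
 [ 8.77229956e-01 -3.76848171e-01  2.97410592e-01 -3.97281670e-02]
 [ 2.72965990e-01 -1.18081088e-01 -9.54749404e-01  3.79094922e-01]
 [ 0.00000000e+00  0.00000000e+00  0.00000000e+00  1.00000000e+00]]
lane []
stop_face []
rail_left []
rail_right []
box []
varnish_jar []
sanding_block []
carved_finial []
1.35 [0.25716188 0.5969592  0.25028414] [ 2.01986920e-01  9.79388219e-01 -9.60469857e-06 -1.57603683e-05] 0.08519644752954211
```

View pics/scene0.png

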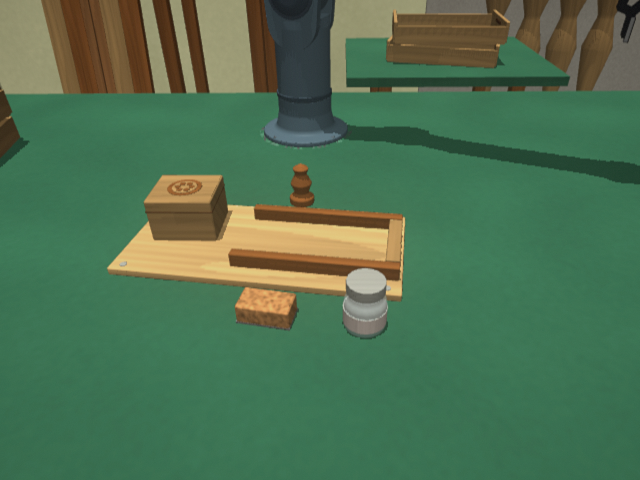

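View pics/top0.png

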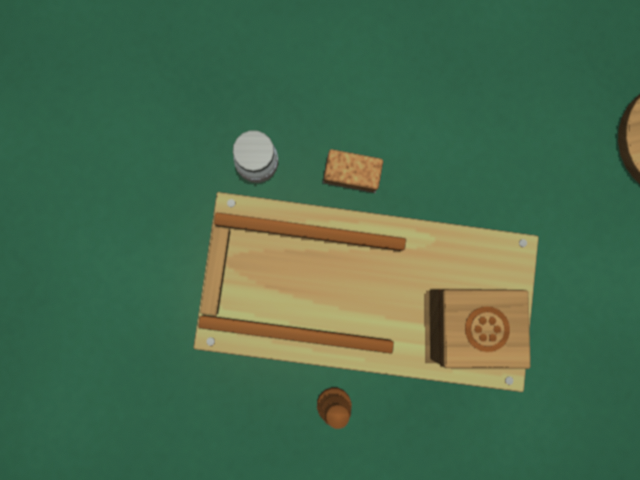

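View pics/wrist0.png

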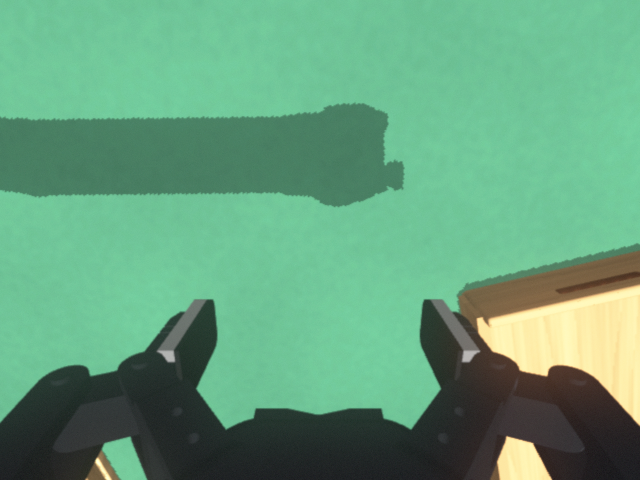

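Scene view: the box is at about (187,207), before the lane's open end, and the stop bar is at (394,240). In the top view, pushing goes left. The board corners are near (217,193), (538,236), (523,391) and (195,349), and the box's top is near (443–529, 289–368). The jar, block and finial stand well beside the board. Next I'll refine the corners and fit the lane and box.

```bash
python3 - <<'E'
import cv2
a=cv2.imread("pics/top0.png")
c=cv2.resize(a[270:400,410:550],None,fx=4,fy=4,interpolation=cv2.INTER_CUBIC);cv2.imwrite("pics/z1.png",c)
c=cv2.resize(a[185:360,185:415],None,fx=3.4,fy=3.4,interpolation=cv2.INTER_CUBIC);cv2.imwrite("pics/z2.png",c)
c=cv2.resize(cv2.imread("pics/scene0.png")[165:300,100:410],None,fx=2.5,fy=2.5,interpolation=cv2.INTER_CUBIC);cv2.imwrite("pics/z3.png",c)
E
```

```text
(no output)
```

View pics/z1.png

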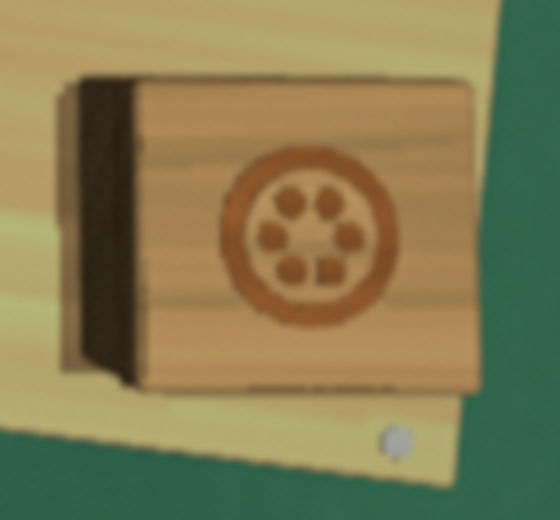

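View pics/z2.png

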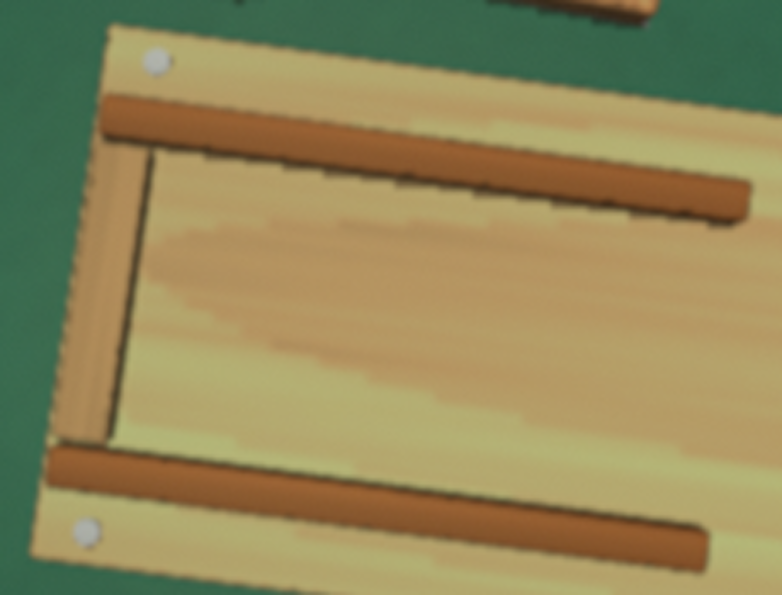

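View pics/z3.png

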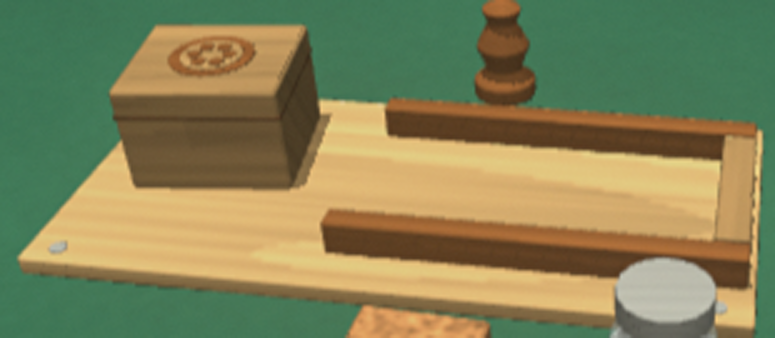

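```bash
cat > h.py <<'E'
from bench import *
import numpy as np, cv2
from scipy.optimize import least_squares
from scipy.spatial.transform import Rotation as R
def proj(c,P):
    p=camera_params(c);K,T=np.array(p["K"]),np.array(p["camera_from_world"])
    q=np.asarray(P,float)@T[:3,:3].T+T[:3,3]; q=q@K.T; return q[:,:2]/q[:,2:]
def tf(pose,P):
    P=np.asarray(P,float);c,s=np.cos(pose[2]),np.sin(pose[2])
    return np.c_[pose[0]+c*P[:,0]-s*P[:,1],pose[1]+s*P[:,0]+c*P[:,1],P[:,2]]
def fit(obs,x0,zoff=False):
    # obs: dict cam->list of (localxyz,(u,v))
    def f(x):
        out=[]
        for c,l in obs.items():
            P=tf(x,[a for a,_ in l]); 
            if zoff:P[:,2]+=x[3]
            out.append((proj(c,P)-np.array([b for _,b in l])).ravel())
        return np.concatenate(out)
    r=least_squares(f,x0,loss="soft_l1"); return r.x,f(r.x).reshape(-1,2)
E
cat > fit0.py <<'E'
from h import *
B=lambda x,y,z=.012:(x,y,z)
lt=[(B(.185,-.1),(217.4,192.4)),(B(.185,.1),(194.4,348.5)),(B(-.235,.1),(523.2,391.5)),(B(-.235,-.1),(538,236)),
 (B(.18,-.072,.034),(215.3,212.9)),(B(-.06,-.072,.034),(405.6,238.5)),(B(-.06,.056,.034),(393.2,340.9)),(B(-.06,.072,.034),(392.4,353.2)),(B(.18,.072,.034),(199,327.6))]
ls=[(B(-.235,-.1),(108,269)),(B(.185,-.1),(402,295.8)),(B(.185,.1),(404.8,217.4)),(B(-.06,.072,.034),(254.8,205)),(B(-.06,-.056,.034),(230,249.8))]
bt=[(B(.05,-.045,.082),(444.5,290)),(B(-.05,-.045,.082),(527.5,290)),(B(-.05,.045,.082),(530,367.5)),(B(.05,.045,.082),(445,367.5))]
bs=[(B(-.05,-.045,.082),(144,203)),(B(-.05,.045,.082),(162,175)),(B(.05,.045,.082),(222,175)),(B(.05,-.045,.082),(212,203.8))]
for n,o in(("t",(lt,bt)),("s",(ls,bs)),("ts",(lt,bt))):
    for nm,l,l2,z in(("lane",lt,ls,.012),("box",bt,bs,.08)):
        obs={"t":{"top":l},"s":{"scene":l2},"ts":{"top":l,"scene":l2}}[n]
        x,r=fit(obs,[.5,.4 if nm=="lane" else .25,1.57]+([0] if n=="ts" else []),n=="ts")
        print(n,nm,x.round(4),np.abs(r).max().round(1),r.std().round(2))
        if nm=="lane":L=x
    d=x-L;c,s=np.cos(L[2]),np.sin(L[2]);print(" box in lane",c*d[0]+s*d[1],-s*d[0]+c*d[1],d[2])
E
python3 fit0.py
```

```text
t lane [ 0.4908 -0.0044  1.4425] 1.8 0.87
t box [ 0.4469 -0.1545  1.5707] 1.6 1.12
 box in lane -0.15454524884015106 0.024396735245980405 0.1281584124088122
s lane [ 0.4961 -0.0045  1.4447] 3.6 1.2
s box [ 0.4533 -0.1514  1.5887] 1.7 0.76
 box in lane -0.15105613262106296 0.023936983424094036 0.14402934129086864
ts lane [ 0.4906 -0.0048  1.4433 -0.0045] 1.3 0.59
ts box [ 0.4462 -0.1553  1.5772 -0.0041] 2.2 0.91
 box in lane -0.15493303194179595 0.024918098534999728 0.13386384168840593
```

Both views put the box at about x −0.153, y +0.0245, yaw +0.135 in the lane frame, which fits the stated start range. The plan is to push from the robot side with two spread fingers to square and centre the box, then push from behind.

```bash
cat >> h.py <<'E'
L=np.array([.492,-.0045,1.4435])
def W(x,y,z): return tf(L,[(x,y,z)])[0]
def Q(phi): # tool x heading phi, pointing down
    return R.from_matrix([[np.cos(phi),np.sin(phi),0],[np.sin(phi),-np.cos(phi),0],[0,0,-1]]).as_quat()
QS=Q(L[2]+np.pi/2); QR=Q(L[2])
def inl(p):
    d=np.asarray(p)-[L[0],L[1],0];c,s=np.cos(L[2]),np.sin(L[2]);return np.array([c*d[0]+s*d[1],-s*d[0]+c*d[1],d[2]])
def snap(c,n): im=read_camera(c); cv2.imwrite(f"pics/{n}.png",im[:,:,::-1]); return im
E
python3 - <<'E'
from h import *
for n,p,q in(("S0",W(-.153,.118,.15),QS),("S1",W(-.153,.108,.05),QS),("S2",W(-.15,.056,.05),QS),("R0",W(-.235,0,.15),QR),("R1",W(-.235,0,.05),QR),("R2",W(.05,0,.05),QR)):
    j=inverse_kinematics(p,q); print(n,p.round(3),None if j is None else np.round(j,2))
move_gripper(.05)
print(read_finger_gap())
move_ptp(W(-.153,.118,.16),QS); print(read_time_s())
movel(W(-.153,.112,.05)); print(read_time_s(),read_eef_pos(),read_ft_force())
snap("top","t1");snap("scene","s1")
E
```

```text
S0 [ 0.356 -0.141  0.15 ] [-0.77 -0.07  1.04  2.33  0.08  0.85  1.66]
S1 [ 0.365 -0.143  0.05 ] [-0.38  0.28  0.7   2.36 -0.33  0.59  2.03]
S2 [ 0.417 -0.146  0.05 ] [-0.34  0.37  0.65  2.25 -0.38  0.63  2.03]
R0 [ 0.462 -0.238  0.15 ] [-0.27  0.33  0.77  2.03 -0.29  0.9   0.53]
R1 [ 0.462 -0.238  0.05 ] [-0.26  0.55  0.78  2.07 -0.57  0.74  0.76]
R2 [0.498 0.045 0.05 ] [-0.63  0.44  0.52  2.11 -0.35  0.68  0.  ]
0.0498755527518576
4.4417
5.325 [ 0.36204563 -0.1422162   0.05034476] [-0.83702258  0.07672457  0.58981048]
```

View pics/s1.png

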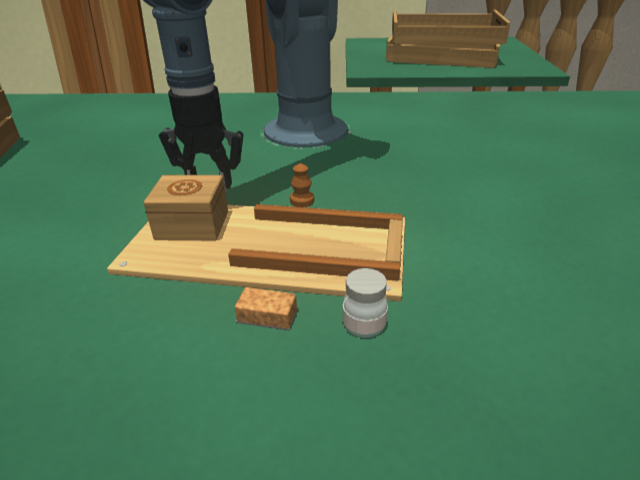

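View pics/t1.png

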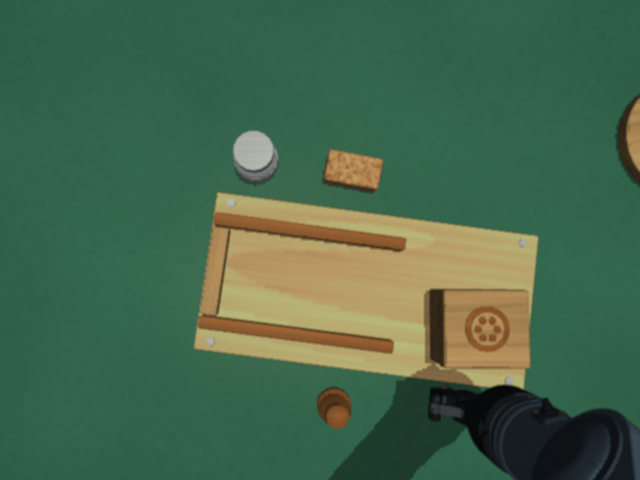

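```bash
python3 - <<'E'
from h import *
for x in(-.185,-.121): print(proj("scene",[W(x,.112,.033)]),proj("top",[W(x,.112,.033)]))
for x in(-.185,-.121): print(proj("scene",[W(x,.101,.04)]))
E
```

```text
[[193.04608812 187.39640376]] [[489.95383134 399.03935324]]
[[228.01571852 189.63049843]] [[438.31952815 392.38551569]]
[[189.88481846 186.75925536]]
[[225.38087297 189.02223801]]
```

The fingers appear where projected, at (190–227, 187) in the scene view, so the calibration holds. Side push next.

```bash
python3 - <<'E'
from h import *
movel(W(-.153,.085,.05),speed=.06)
movel(W(-.153,.059,.05),speed=.03); print(inl(read_eef_pos()),read_ft_force())
snap("top","t2");snap("scene","s2")
print(read_time_s())
c=cv2.resize(cv2.imread("pics/top"[:5]+"t2.png")[180:400,190:550],None,fx=2.2,fy=2.2,interpolation=cv2.INTER_CUBIC);cv2.imwrite("pics/t2z.png",c)
c=cv2.resize(cv2.imread("pics/s2.png")[165:300,100:410],None,fx=2.5,fy=2.5,interpolation=cv2.INTER_CUBIC);cv2.imwrite("pics/s2z.png",c)
E
```

```text
[-0.15309693  0.05881287  0.05003069] [-0.92314045 -0.19068508  0.30495319]
7.1417
```

View pics/t2z.png

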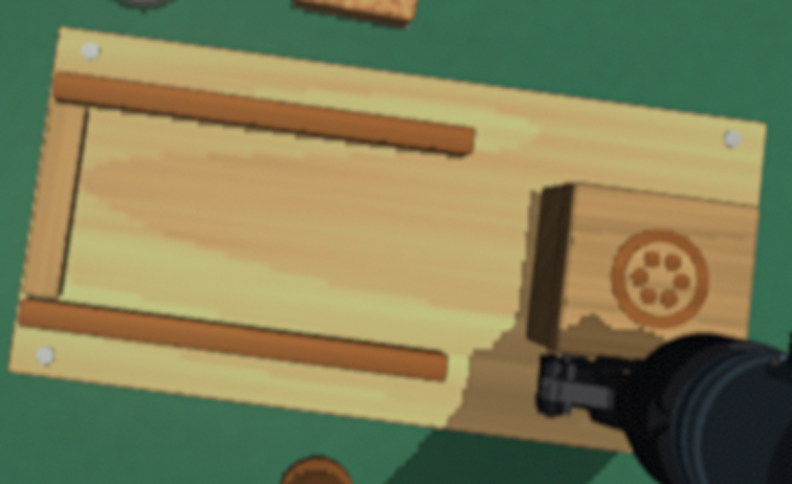

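View pics/s2z.png

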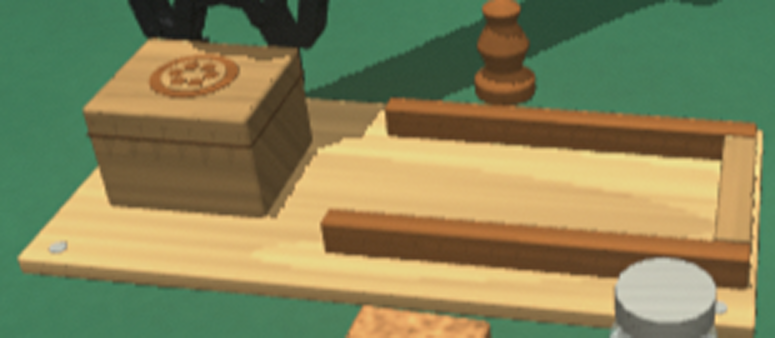

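The box is now square to the lane in both views. The rosette is at about (490,307) in the top view. I'll back off and measure.

```bash
python3 - <<'E'
from h import *
movel(W(-.153,.085,.05),speed=.1)
movel(W(-.153,.115,.16),speed=.2)
move_ptp(W(-.245,.05,.16),QR)
print(read_time_s(),read_eef_pos())
a=snap("top","t3");snap("scene","s3")
for c in("top","scene"):print(c,tip_of(c,"box"),look_for(c,"box"))
c=cv2.resize(cv2.imread("pics/t3.png")[260:400,410:550],None,fx=4,fy=4,interpolation=cv2.INTER_CUBIC);cv2.imwrite("pics/t3z.png",c)
c=cv2.resize(cv2.imread("pics/s3.png")[165:300,100:410],None,fx=2.5,fy=2.5,interpolation=cv2.INTER_CUBIC);cv2.imwrite("pics/s3z.png",c)
E
```

```text
9.3333 [ 0.41030272 -0.24100112  0.15909455]
top [{'at': [466.9, 304.2], 'confidence': 0.77}] [{'at': [479.9, 304.5], 'confidence': 0.68}, {'at': [353.1, 170.4], 'confidence': 0.22}]
scene [{'at': [185.1, 236.1], 'confidence': 0.78}, {'at': [282.9, 248.3], 'confidence': 0.55}] [{'at': [178.6, 217.8], 'confidence': 0.8}, {'at': [368.3, 304.8], 'confidence': 0.67}, {'at': [304.2, 188.7], 'confidence': 0.64}, {'at': [285.4, 251.5], 'confidence': 0.32}]
```

View pics/t3z.png

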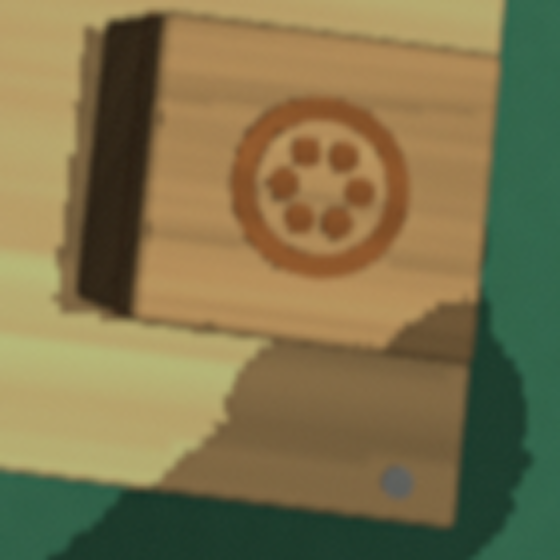

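View pics/s3z.png

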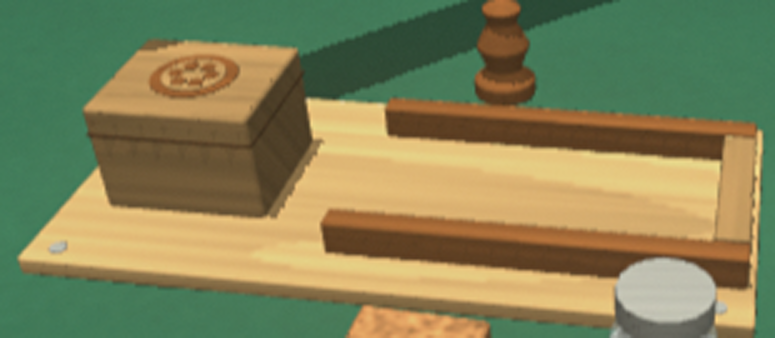

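```bash
cat > fitb.py <<'E'
from h import *
def boxfit(bt,bs,cal=True):
    C=[(.05,-.045,.082),(-.05,-.045,.082),(-.05,.045,.082),(.05,.045,.082),(0,0,.082)]
    for nm,o,Lc in(("top",{"top":list(zip(C,bt))},[.4908,-.0044,1.4425]),("scene",{"scene":list(zip(C,bs))},[.4961,-.0045,1.4447]),("both",{"top":list(zip(C,bt)),"scene":list(zip(C,bs))},L)):
        o={c:[(a,b) for a,b in l if b is not None] for c,l in o.items()}
        if not sum(map(len,o.values())): continue
        x,r=fit(o,[.47,-.1,1.44]);d=x-np.array(Lc);c,s=np.cos(Lc[2]),np.sin(Lc[2])
        print(nm,"in lane",(c*d[0]+s*d[1]).round(4),(-s*d[0]+c*d[1]).round(4),d[2].round(3),"maxres",np.abs(r).max().round(1))
E
python3 - <<'E'
from fitb import *
boxfit([(451.2,263),(535,274.2),(527.5,350),(443.7,339.5),(490,306.7)],[(199,211.8),(134,209),(160.8,181),(219.6,183.8),(177.6,195.4)])
E
```

```text
top in lane -0.1551 -0.0008 0.003 maxres 1.5
scene in lane -0.1529 0.0011 0.008 maxres 1.6
both in lane -0.1546 0.0002 0.004 maxres 2.2
```

The box sits at lane y 0 ± 1 mm with yaw about 0.004. Now I'll push from behind and check just before the mouth.

```bash
python3 - <<'E'
from h import *
movel(W(-.245,0,.12),speed=.15)
movel(W(-.245,0,.05),speed=.15)
movel(W(-.22,0,.05),speed=.06)
movel(W(-.17,0,.05),speed=.04)
print(read_time_s(),inl(read_eef_pos()),read_ft_force())
snap("top","t4");snap("scene","s4")
c=cv2.resize(cv2.imread("pics/t4.png")[180:400,190:550],None,fx=2.2,fy=2.2,interpolation=cv2.INTER_CUBIC);cv2.imwrite("pics/t4z.png",c)
c=cv2.resize(cv2.imread("pics/s4.png")[165:300,100:410],None,fx=2.5,fy=2.5,interpolation=cv2.INTER_CUBIC);cv2.imwrite("pics/s4z.png",c)
E
```

```text
12.7917 [-1.69748585e-01 -5.51518661e-05  4.99948417e-02] [ 0.07876319 -0.19733661  0.33187438]
```

View pics/t4z.png

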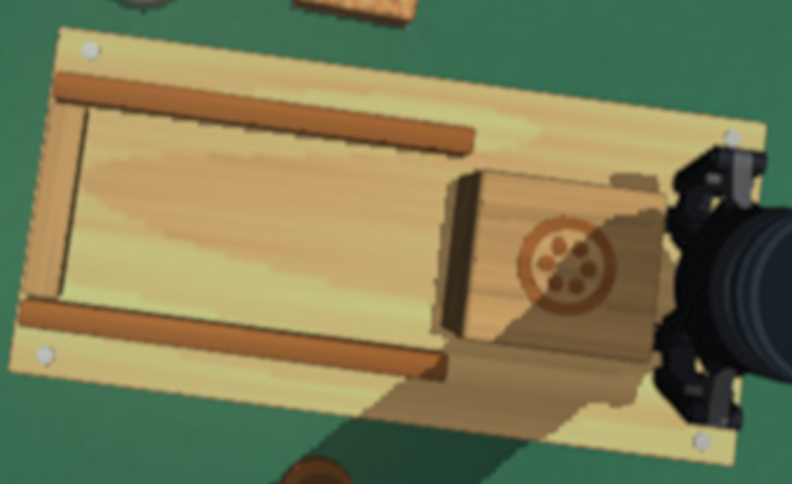

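View pics/s4z.png

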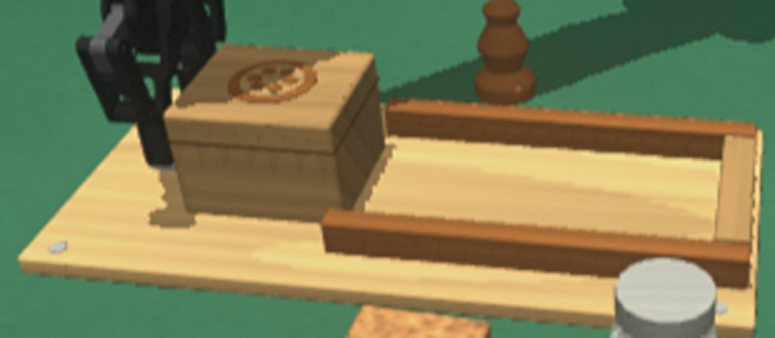

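```bash
python3 - <<'E'
from fitb import *
boxfit([(410,257.3),(492.3,268.6),(485.5,344.5),(401.4,332.3),(447.3,300.9)],[(232.8,215),(166.8,209.8),(188,183),(251.2,186.6),(209.2,197.4)])
E
python3 - <<'E'
import cv2
c=cv2.resize(cv2.imread("pics/t4.png")[240:360,380:510],None,fx=4.5,fy=4.5,interpolation=cv2.INTER_CUBIC);cv2.imwrite("pics/t4y.png",c)
E
```

```text
top in lane -0.1059 -0.0012 -0.005 maxres 2.2
scene in lane -0.1041 0.0012 0.015 maxres 2.1
both in lane -0.1052 -0.0002 0.006 maxres 2.4
```

View pics/t4y.png

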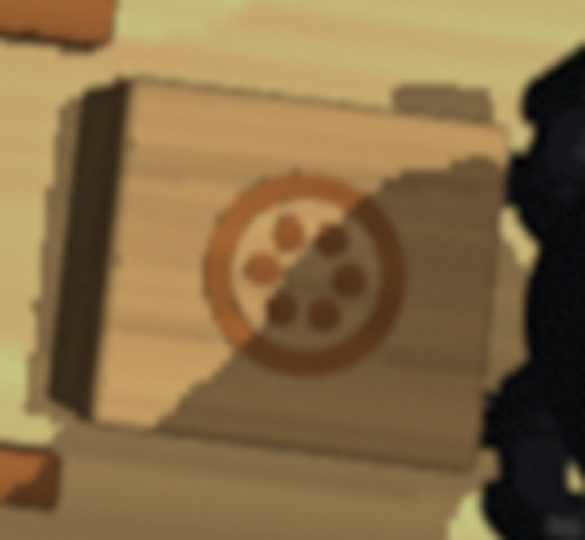

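The box is still square, with y within about 1 mm, and the rails lie clear of its front corners on both sides. The offset from TCP to box centre is about 64.5 mm. I'll push halfway and look again.

```bash
python3 - <<'E'
from h import *
movel(W(-.07,0,.05),speed=.04)
print(read_time_s(),inl(read_eef_pos()),read_ft_force())
snap("top","t5");snap("scene","s5")
c=cv2.resize(cv2.imread("pics/t5.png")[190:370,190:450],None,fx=3,fy=3,interpolation=cv2.INTER_CUBIC);cv2.imwrite("pics/t5z.png",c)
c=cv2.resize(cv2.imread("pics/s5.png")[165:300,100:410],None,fx=2.5,fy=2.5,interpolation=cv2.INTER_CUBIC);cv2.imwrite("pics/s5z.png",c)
E
```

```text
15.5417 [-7.00623693e-02  4.62498783e-05  4.99825692e-02] [-0.18497311 -2.14397209  0.06849041]
```

View pics/t5z.png

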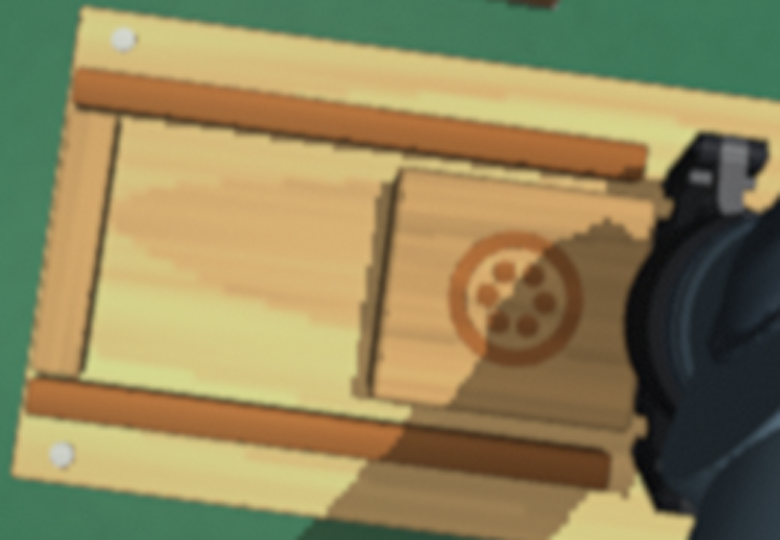

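View pics/s5z.png

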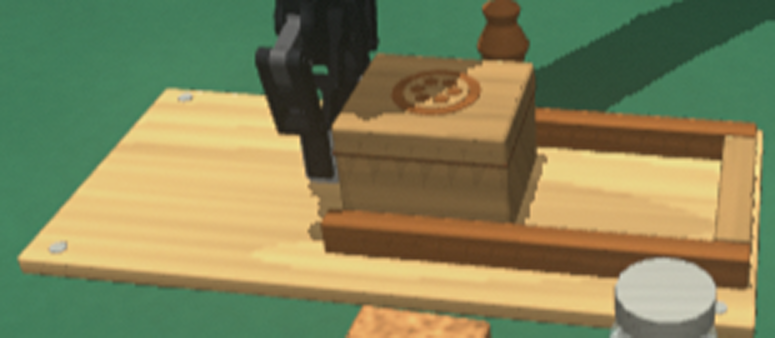

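```bash
python3 - <<'E'
from fitb import *
boxfit([(324.3,246),(409,257.7),(400,333.3),(314,322.3),(362,289.3)],[(302.8,221),(232.8,215.8),(250,187),(314.8,190.6),(274.8,201.8)])
E
```

```text
top in lane -0.0068 -0.0009 -0.002 maxres 1.4
scene in lane -0.0045 -0.0004 0.003 maxres 1.1
both in lane -0.0061 -0.0003 0.002 maxres 2.4
```

Inside the lane the box is centred (y −0.5 mm, yaw about 0). I'll continue, then make the final approach in 1 mm steps while watching the force.

```bash
python3 - <<'E'
from h import *
movel(W(.036,0,.05),speed=.05)
d=np.array([np.cos(L[2]),np.sin(L[2]),0])
x=.036
while x<.0535:
    x+=.001; movel(W(x,0,.05),speed=.02)
    f=-np.dot(read_ft_force(),d); print(round(x,4),inl(read_eef_pos())[0].round(4),round(f,1))
    if f>8: break
snap("top","t6");snap("scene","s6");print(read_time_s())
c=cv2.resize(cv2.imread("pics/t6.png")[190:370,190:450],None,fx=3,fy=3,interpolation=cv2.INTER_CUBIC);cv2.imwrite("pics/t6z.png",c)
E
```

```text
0.037 0.037 1.4
0.038 0.0382 1.2
0.039 0.0392 1.8
0.04 0.0402 2.2
0.041 0.0412 2.5
0.042 0.0421 1.9
0.043 0.0432 2.4
0.044 0.0441 2.6
0.045 0.0452 2.1
0.046 0.0462 1.7
0.047 0.0464 4.4
0.048 0.0464 6.1
0.049 0.0464 7.9
0.05 0.0465 7.0
0.051 0.0465 8.8
21.7583
```

View pics/t6z.png

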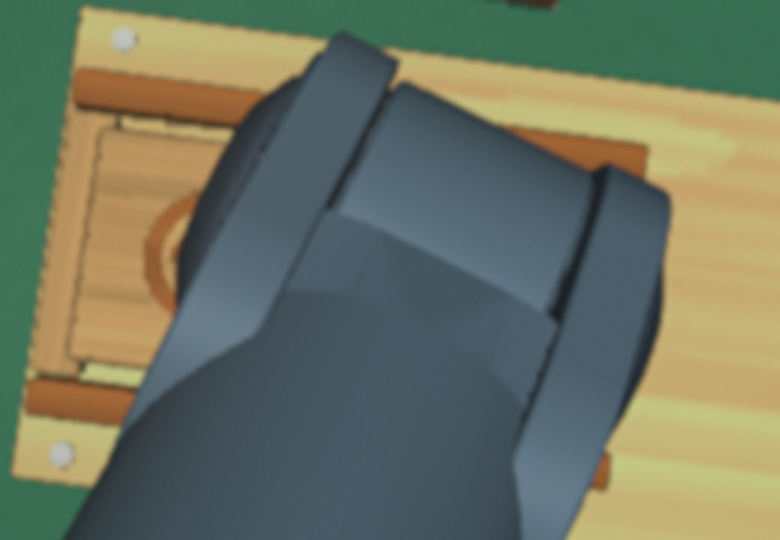

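The TCP stopped advancing at 0.0464 while the force rose, so the box is against the stop (0.0464 + 0.0645 ≈ 0.111). I'll retreat straight back, raise the hand and check.

```bash
python3 - <<'E'
from h import *
movel(W(-.01,0,.05),speed=.06)
movel(W(-.03,0,.2),speed=.15)
move_ptp(W(-.25,0,.25),QR)
print(read_time_s(),read_ft_force())
snap("top","t7");snap("scene","s7")
c=cv2.resize(cv2.imread("pics/t7.png")[190:370,190:450],None,fx=3,fy=3,interpolation=cv2.INTER_CUBIC);cv2.imwrite("pics/t7z.png",c)
E
```

```text
24.9833 [-0.2311029   0.44108427  0.01349489]
```

View pics/t7z.png

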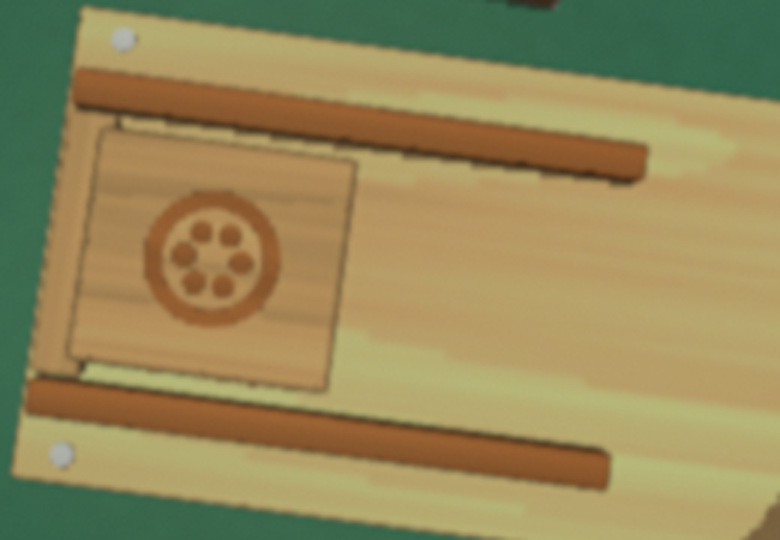

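View pics/s7.png

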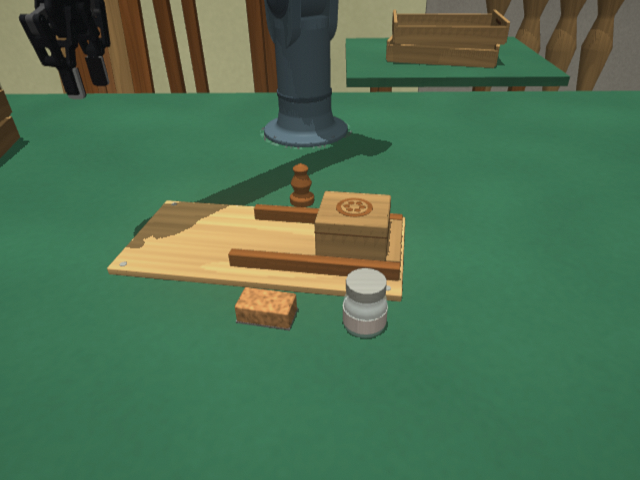

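```bash
python3 - <<'E'
from fitb import *
boxfit([(225,232.3),(308.7,243.3),(298.7,320.3),(213.3,309),(260.7,276)],[None,None,(325,193.5),(391,197),(354,207.5)])
sign_off()
E
```

```text
top in lane 0.1093 -0.0009 -0.001 maxres 1.7
scene in lane 0.1105 -0.006 -0.011 maxres 2.2
both in lane 0.1096 -0.0002 -0.005 maxres 4.5
the job is handed in; nothing more can be done
```

The box stands square against the stop bar between the rails, the hand is clear of it, and I handed the job in at about 25 s.

**What I did:** I spread the fingers to 50 mm. I pushed the box from the robot side to straighten and centre it, then from behind along the lane. The last few millimetres were 1 mm steps, ending when the TCP stopped advancing and the force rose to about 9 N. Then I backed straight out and raised the hand.

**Last checks:**

| View | x along lane (target 104–113 mm) | y off centre (limit ±11 mm) | yaw (limit 0.1 rad) |
|---|---|---|---|
| Top camera, five points | 109.3 mm | −0.9 mm | −0.001 rad |
| Scene camera, three hand-read points | 110.5 mm | −6 mm | −0.011 rad |

- **Disagreement:** the two views differ by 5 mm in y, and fitting both together left a residual of up to 4.5 px. I trust the top view more, and both values are within the limits.
- **Rails and bystanders:** the top view shows clear gaps to both rails, and I saw no sign of a rail being touched. In the pictures the jar, sanding block and finial stand where they started.

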